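# Shut the tomato slicer with its hold-down pusher lock

## Task

The hand-operated tomato slicer has been washed and is to be left shut. With a fingertip hold down the round lock button on top of the pusher's black grip and, keeping it held down, push the pusher all the way home through the blades to its end stop; then let the button up so that the pusher is locked there, and move clear. Do not touch the blades or force the pusher while it is locked, and leave the other things standing where they are: nothing is picked up.

Things in the scene. Friction and masses are not known exactly. Their poses are not given: they have to be found in the camera images.
- slicer: The slicer's frame, fixed to the counter: aluminium end frames on four rubber feet, two steel guide rods, blade frame, outlet chute; 430 long x 216 wide x 216 mm high. Origin: on the counter under its middle. Its x axis points along the rods from the pusher's end towards the blades and outlet, z up; the pusher slides in its +x direction. The blade frame, 22 mm thick and 160 wide, stands across it at x = +45 mm and is 199 mm high, its two black nuts 216 mm.
- blades: Row of 15 upright blades in the blade frame, 12 x 108 x 100 mm high; origin at the centre of the row, 135 mm above the counter, axes as the slicer's.
- pusher (a joint): How far the pusher has slid towards the blades, m: 0 = fully back, 0.14 = fully home against its end stop. It starts at 0 to 0.05 and needs about 3 N to slide once unlocked, plus 8 N per m/s; it is otherwise free and stays where it is left.
- button_top (a point): Centre of the top of the lock button: a flat round steel button 26 mm across, standing 9 mm out of the top of the pusher's black grip (50 long along the travel x 52 wide, its top 159 mm above the counter), so 168 mm above the counter when up. It rides with the pusher: at (-139 mm + pusher, 0) in the slicer's x, y.
- lock (a joint): How far the button is pressed down, m: 0 = up, locked; 0.007 = fully down. Spring: 3 N at the start, 6.5 N fully down. Its catch rises into a notched bar under the deck, a notch every 8 mm; from 3 mm down the pusher is free. Let go between notches, it stays 2.5 mm down (so may it start) and springs up in the next notch on the way; the last notch is at the end stop, with 3.5 mm play.
- guard_top (a point): Middle of the top edge of the pusher's hand guard, on the face turned to the button: an upright steel plate 130 mm wide and 5 thick across the travel, between grip and blades, 198 mm above the counter, so 30 mm higher than the button. Its face stands 21 mm ahead (slicer +x) of the button's centre, so a finger pressing the button can also push against it.
- catch_pan: Bystander: stainless pan 108 x 176 x 65 mm high, open, standing before the slicer's outlet; origin under its centre.
- tomato_bowl: Bystander: steel bowl of tomatoes, 156 mm across, 70 mm high; origin under its centre.
- sauce_bottle: Bystander: red-brown squeeze bottle 60 mm across, 188 mm high; origin under its centre.
- salt_jar: Bystander: glass jar with steel cap, 52 mm across, 85 mm high; origin under its centre.
- brush: Bystander: cleaning brush lying flat, 200 mm long; origin under its middle.
- bowl_stack: Bystander: stack of six small white bowls, 120 mm across, 90 mm high; origin under its centre.
- deli_tub: Bystander: grey tub with black lid, 115 mm across, 80 mm high; origin under its centre.
- soy_bottle: Bystander: amber bottle 64 mm across, 190 mm high; origin under its centre.

How it is judged:
On the way, in this order (a step that is already met when the one before it is completed fails the run):
1. the button is held down with the pusher still away from the stop (value of joint lock above 0.004 m and value of joint pusher below 0.12 m), for 0.1 s.
2. the pusher is fully home with the button still held down (value of joint lock above 0.0035 m and value of joint pusher above 0.1375 m), for 0.1 s.
At the end, for the whole second after the job is handed in: The pusher is at its end stop to within 2.5 mm, at rest, and the lock button has come up again to within 1 mm (value of joint pusher above 0.1375 m and value of joint lock below 0.001 m and velocity of joint pusher below 0.005 m/s); the robot touches nothing.
It fails at once if the locked pusher is forced: pushed with over 30 N while its button is not held down (less than 3 mm) and it is not yet home (value of joint lock below 0.003 m and value of joint pusher below 0.135 m and contact force between the fingers and slicer above 30 N).
It fails at once if the blades are touched (contact force between any of the fingers, the arm and blades above 0.5 N).
It fails at once if one of the other things is moved by more than 25 mm or lifted (distance of any of catch_pan, tomato_bowl, sauce_bottle, salt_jar, brush, bowl_stack, deli_tub, soy_bottle from where it was at the start of the episode above 0.025 m).
It also fails if it takes over 38 s, if anything falls off the work surface, if the arm or the gripper's body presses on something with over 40 N, if the wrist force passes 120 N, or if a joint passes its speed limit or range.

## Robot

A 6-joint arm with a two-finger parallel gripper is mounted at the origin on the work surface. World frame = base frame: x ahead of the robot, y to its left, z up, the work surface at z = 0. Lengths are in m, angles in rad, forces in N, time in s.
With the tool pointing down it reaches from about 0.25 to 0.775 m from the base axis. Payload 4 kg.
Tool frame: the origin (TCP) lies on the centre line of the jaws, within the pads' length; the fingertips stand 25 mm ahead of it and the grasp point (between the pads) lies 6 mm ahead of it; z points along the fingers, y is the line along which they close (so a half turn about z gives the same grasp; the last joint's range is limited). The gripper opens to 94 mm and grips with 3 to 60 N. Pads are 16 mm wide; open, the fingers measure 119 mm over their backs; the gripper's body (75 mm by 177 mm) begins 78 mm behind the grasp point.
Start: joints at [1.204, 0.087, 1.371, -0, 1.684, -0.103], TCP at [0.143, 0.531, 0.231] pointing down, gripper open.
Joint ranges: [-3.1, 3.1], [-0.76, 2.03], [0.27, 2.55], [-1.08, 4.22], [0.17, 2.65], [-2.57, 2.57]. Speed limits (rad/s): [2.79, 2.79, 3.14, 3.14, 3.14, 3.14].

## Interface

Orientations are given as [roll, pitch, yaw] about the fixed x, y, z axes, in that order (R = Rz(yaw) Ry(pitch) Rx(roll)).
In Python, from bench import robot, imaging gives the robot as it stands. The module is installed in compiled form; this text tells all that it offers.
- The arm moves only by the tool drive_tool, never from a script. Its argument "series" is a list of rows, each a list of 3 entries, a list of its own where there are three numbers: the finger opening in m, from 0 to 0.094, then the shift along the tool's x, y, z in m, then the turn, a rotation vector about the tool's x, y, z in rad. A call has 1 to 5 rows; each row is the pose to reach, as a shift and turn from the pose commanded when the call began, along the tool's axes at that moment; what a row does not reach only later rows make up. A row lasts 1/8 s, in which the tool goes at most 62.5 mm and 10.7 degrees, less where a joint would pass 70% of its speed; a pose out of reach is approached as far as the arm can. A call with a gripper value outside its range is refused whole. The fingers move at their own pace and stop on an object; the grip force is fixed at half the most. Time passes only in rows, so rows that repeat a pose let the fingers close. It gives the time, the measured TCP pose, the force, the opening and the grip force at its end, in the units of the state.
- robot.get_obs(): the state, without advancing time (a new reading comes with each control period).
- imaging.snapshot(name): name is "side" or "top" or "wrist"; returns the picture (384x512x3 uint8, red, green, blue); there is no depth.
- imaging.get_calibration(name): a dict with "intrinsics" (3x3 intrinsics, pixels), "k1" (the pictures are not rectified: a ray, as slopes to the right and down, at radius r is drawn at 1 + k1 r^2 times it, then the intrinsics apply), "position" and "rotation" of the camera in the world. Camera axes: x right, y up, looking along -z (the intrinsics and any distortion apply to the point x, -y, -z); pixel columns grow to the right and rows downward; lengths in m; the calibration is good to about 2 mm. A picture is of the moment at which its call begins: read the wrist's pose just before it. get_calibration takes no time and is no camera call; for the wrist camera it gives the pose at the moment of the call.
- robot.close_job(): hands the job in; it is judged then, once.
The state is a dict: "time": time; "joint_positions": joint angles; "qvel": joint speeds; "joint_torque": joint torques, N m; "tool_pos": TCP position; "ee_rot": TCP orientation; "wrist_force": force on the tool from outside, world axes, zero at the start; "wrist_torque": the same for the moment, N m; "width": finger opening in m; "finger_force": force on a finger pad.
Only numpy, scipy, OpenCV 4.12 (cv2) and the standard library are available. Lean on these libraries where they do the work, as an engineer would, in place of code of your own. Each camera call takes 0.05 s, during which the arm holds its last target. There are 200 camera calls.

## Working session

There is one attempt and no reset: what is moved stays moved. The work goes in short steps, Python scripts to look and compute and a tool call to move; the robot and the scene stay as the last step left them, time stands still between calls to the robot, and variables do not carry over. Pictures are saved under pics/ and viewed, at most 10 in all, crops included, and the job is handed in when it is done.

Besides the shell and the picture viewer there is one more tool, called after "Emit:" as a command line: name --argument value ..., lists and objects as JSON in quotes. drive_tool: Moves the arm, as the interface text tells. Its arguments: {"type":"object","properties":{"series":{"type":"array"}},"required":["series"]}

```bash
mkdir -p pics; python3 - <<'E'
from bench import robot, imaging
import cv2, numpy as np
o=robot.get_obs(); print({k:np.round(v,4).tolist() for k,v in o.items()})
for n in ["side","top"]:
    c=imaging.get_calibration(n); print(n,{k:np.round(v,4).tolist() for k,v in c.items()})
    im=imaging.snapshot(n); np.save(f"pics/{n}0.npy",im); cv2.imwrite(f"pics/{n}0.png",cv2.resize(im[:,:,::-1],(800,600)))
E
```

```text
{'time': 0.0, 'joint_positions': [1.2039, 0.0879, 1.3722, 0.0, 1.6836, -0.1031], 'qvel': [-0.0015, -0.0003, -0.0005, 0.0008, 0.0012, -0.0007], 'joint_torque': [0.0004, -34.0187, -30.2426, 0.0717, 0.0332, -0.0002], 'tool_pos': [0.1432, 0.5305, 0.2293], 'ee_rot': [-3.1394, -0.0002, 2.8778], 'wrist_force': [-0.425, 0.3756, -0.1638], 'wrist_torque': [0.0119, -0.0196, 0.0222], 'finger_force': 0.0, 'width': 0.0939}
side {'intrinsics': [[408.1353, 0.0, 247.4008], [0.0, 408.1353, 194.2539], [0.0, 0.0, 1.0]], 'k1': -0.0066, 'position': [0.5424, 1.0933, 0.7842], 'rotation': [1.039, 0.0209, -3.1232]}
top {'intrinsics': [[410.6289, 0.0, 257.0683], [0.0, 410.6289, 182.5001], [0.0, 0.0, 1.0]], 'k1': -0.0658, 'position': [0.5224, -0.0273, 1.4507], 'rotation': [0.0492, 0.0048, -1.5495]}
```

View pics/top0.png

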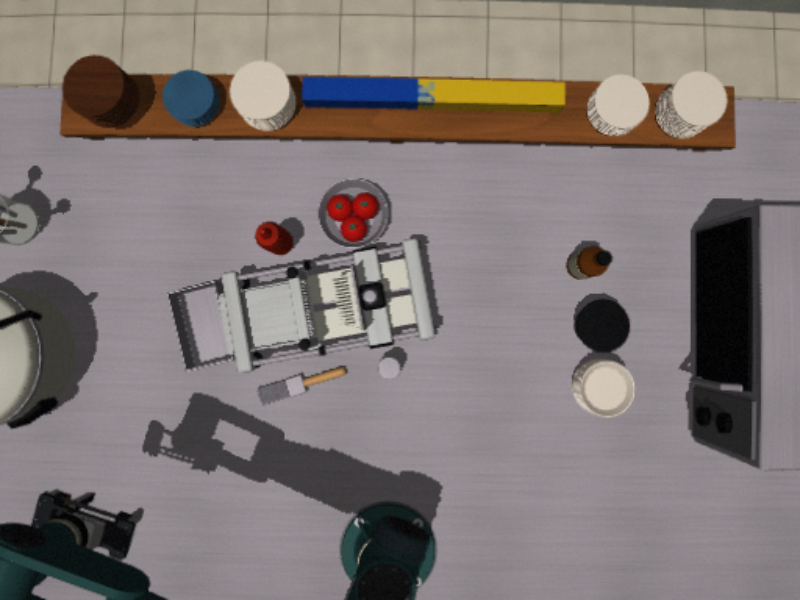

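View pics/side0.png

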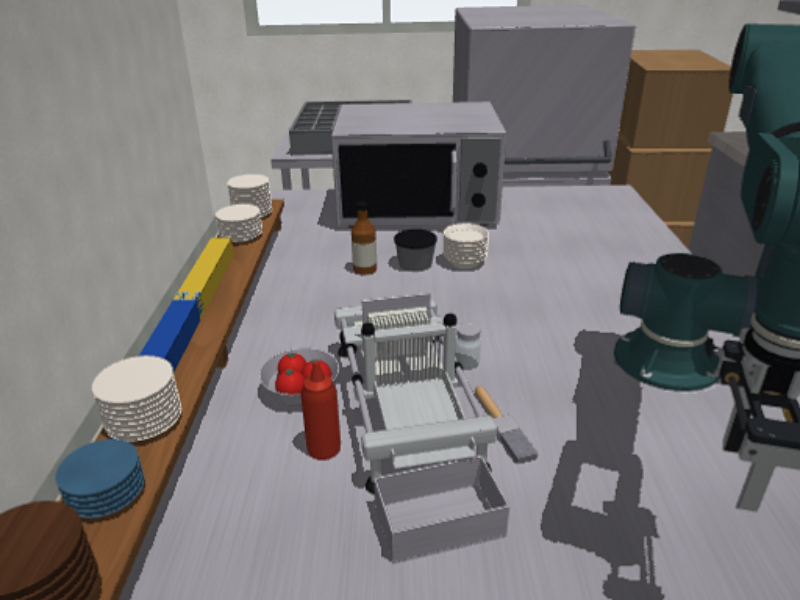

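The top view shows the slicer with its outlet to the left (world +y) and the dark grip with the round button near (371,294) of 800x600. The nuts are near x≈300. In the side view the blades face the camera and the chute and pan are in front.

```bash
cat > h.py <<'E'
import numpy as np, cv2
from scipy.spatial.transform import Rotation as Ro
from bench import robot, imaging
def rotm(c):
    r=np.asarray(c["rotation"]); return r if r.shape==(3,3) else Ro.from_euler("xyz",r).as_matrix()
def ray(c,uv,z):
    K=np.asarray(c["intrinsics"]); D=np.array([c["k1"],0,0,0,0.])
    p=cv2.undistortPoints(np.array([[uv]],float),K,D)[0,0]
    d=rotm(c)@np.array([p[0],-p[1],-1]); o=np.asarray(c["position"])
    return o+d*(z-o[2])/d[2]
E
python3 - <<'E'
from h import *
im=np.load("pics/top0.npy"); c=imaging.get_calibration("top")
cv2.imwrite("pics/topc.png",cv2.resize(im[145:245,105:285,::-1],None,fx=4.4,fy=4.4,interpolation=cv2.INTER_CUBIC))
print(ray(c,(237.5,188.5),.168))
E
```

```text
[0.56534957 0.04095178 0.168     ]
```

View pics/topc.png

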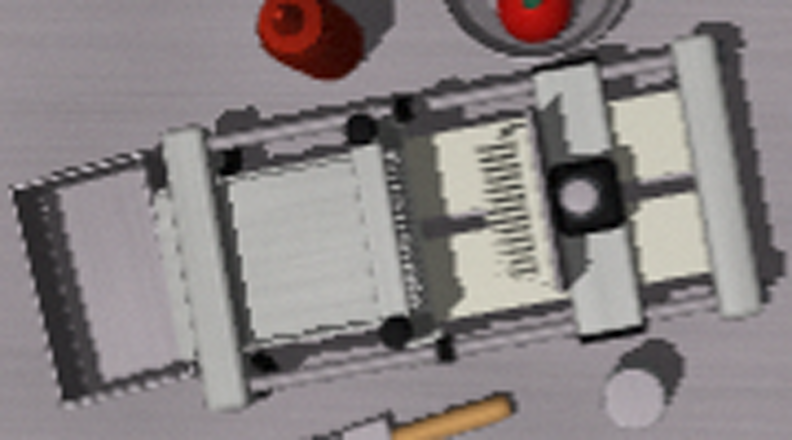

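The crop shows the button at (580,197), blade-frame nuts at (361,128) and (397,331), and the end-frame bar centres at about (205,267) and (717,175).

```bash
python3 - <<'E'
from h import *
c=imaging.get_calibration("top")
P=lambda u,v,z: ray(c,((u+.5)/4.4-.5+105,(v+.5)/4.4-.5+145),z)
b=P(580,197,.168); n1=P(361,128,.214); n2=P(397,331,.214); l=P(205,267,.13); r=P(717,175,.13)
m=(n1+n2)/2; a=l-r; w=n1-n2; print("button",b,"nutmid",m,"len",np.linalg.norm(a),np.linalg.norm(w))
print("dir rods",np.degrees(np.arctan2(a[1],a[0])),"dir nuts-perp",np.degrees(np.arctan2(-w[1],-w[0]))-90+0, "b->nuts",np.degrees(np.arctan2(*(m-b)[[1,0]])))
for t in [np.arctan2(a[1],a[0])]:
    e=np.array([np.cos(t),np.sin(t)]); s=(m-b)[:2]@e; print("pusher est",.045-s+.139)
o=robot.get_obs(); print(o["tool_pos"],o["ee_rot"])
R=Ro.from_euler("xyz",o["ee_rot"]).as_matrix()
tgt=np.r_[b[:2]-0.0*e,.30]; print("shift tool",R.T@(tgt-o["tool_pos"]), "tool y ang",np.degrees(np.arctan2(R[1,1],R[0,1])))
E
```

```text
button [0.56250703 0.04422698 0.168     ] nutmid [0.53600617 0.17918234 0.214     ] len 0.3817906469673971 0.14157495916828675
dir rods 101.41141291054736 dir nuts-perp -258.2769472625623 b->nuts 101.10967658677559
pusher est 0.04646920823419971
[0.14326345 0.53055473 0.22943401] [-3.13961578e+00 -1.92044396e-04  2.87781088e+00]
shift tool [-0.53153062 -0.36033428 -0.06995587] tool y ang 74.88643912731762
```

Emit:
drive_tool --series '[[0,[0,0,-0.05],[0,0,0]],[0,[-0.02,-0.015,-0.09],[0,0,0]],[0,[-0.065,-0.045,-0.09],[0,0,0]],[0,[-0.11,-0.075,-0.09],[0,0,0]],[0,[-0.155,-0.105,-0.09],[0,0,0]]]'

```text
time: 0.72
tool_pos: [0.2664, 0.3878, 0.32]
ee_rot: [-3.141, -0.0, 2.878]
wrist_force: [0.9, -0.1, -0.1]
width: 0.0476
finger_force: 0.0
```

Emit:
drive_tool --series '[[0,[-0.045,-0.03,0],[0,0,0]],[0,[-0.09,-0.06,0],[0,0,0]],[0,[-0.135,-0.09,0],[0,0,0]],[0,[-0.18,-0.12,0],[0,0,0]],[0,[-0.225,-0.15,0],[0,0,0]]]'

```text
time: 1.35
tool_pos: [0.4445, 0.1842, 0.32]
ee_rot: [3.142, -0.001, 2.878]
wrist_force: [-0.2, 1.1, -0.2]
width: 0.0003
finger_force: 0.0
```

Emit:
drive_tool --series '[[0,[-0.045,-0.03,0],[0,0,-0.12]],[0,[-0.09,-0.06,0],[0,0,-0.24]],[0,[-0.13,-0.09,0],[0,0,-0.36]],[0,[-0.152,-0.105,0],[0,0,-0.461]],[0,[-0.152,-0.105,0],[0,0,-0.461]]]'

```text
time: 1.98
tool_pos: [0.5637, 0.0432, 0.3188]
ee_rot: [3.141, -0.003, -2.948]
wrist_force: [-0.0, 0.1, -0.5]
width: 0.0002
finger_force: 0.0
```

```bash
python3 - <<'E'
from h import *
o=robot.get_obs(); c=imaging.get_calibration("wrist"); im=imaging.snapshot("wrist")
print(o["tool_pos"],o["ee_rot"],c); np.save("pics/w1.npy",im); cv2.imwrite("pics/w1.png",cv2.resize(im[:,:,::-1],(800,600)))
E
```

```text
[0.56372338 0.04319011 0.31881751] [ 3.14093194e+00 -2.78091825e-03 -2.94799513e+00] {'intrinsics': array([[298.32628016,   0.        , 253.18571381],
       [  0.        , 298.32628016, 189.86328085],
       [  0.        ,   0.        ,   1.        ]]), 'k1': -0.060801319906052254, 'position': array([0.49493833, 0.0284656 , 0.47316639]), 'rotation': array([-2.43184855e-01,  1.31824877e-04,  1.76370983e+00])}
```

View pics/w1.png

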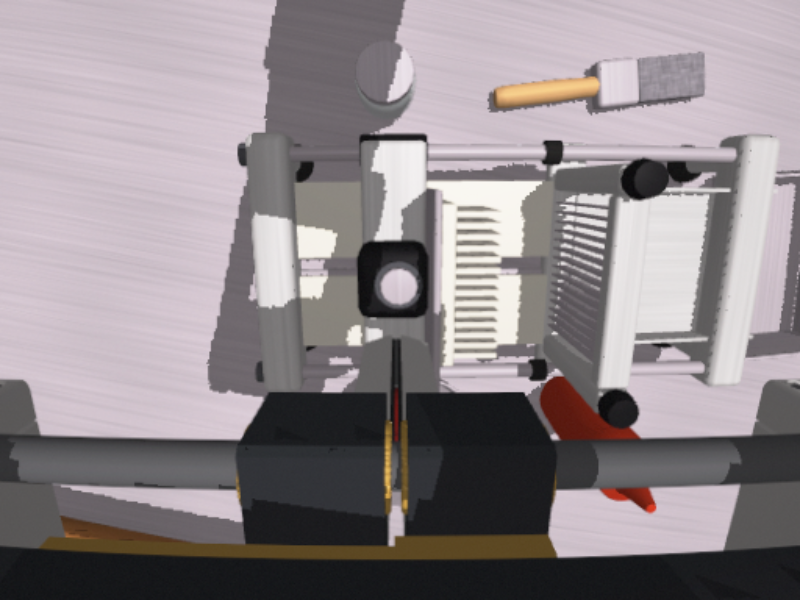

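The wrist view shows the slicer aligned with the tool, and the button at (400,285) of 800x600, slightly below the grip's centre because it stands higher.

```bash
python3 - <<'E'
from h import *
im=np.load("pics/w1.npy"); o=robot.get_obs(); c=imaging.get_calibration("wrist")
g=im[:,:,:].astype(int).mean(2); sub=g[157:202,231:272]; m=np.zeros_like(g,bool); 
mask=(sub>110).astype(np.uint8); n,l,s,ce=cv2.connectedComponentsWithStats(mask); i=min(range(1,n),key=lambda k:np.hypot(ce[k][0]-25,ce[k][1]-25)); uv=ce[i]+[231,157]; print("uv",uv,s[i])
b=ray(c,uv,.1675); print("button",b)
R=Ro.from_euler("xyz",o["ee_rot"]).as_matrix(); print("in tool",R.T@(b-o["tool_pos"])) 
P=lambda u,v,z: ray(c,((u+.5)*.64-.5,(v+.5)*.64-.5),z)
n=(P(645,179,.214)+P(618,409,.214))/2; d=n-b; print("nuts",n,np.degrees(np.arctan2(d[1],d[0])),"pusher",.184-np.linalg.norm(d[:2]),"tool y",np.degrees(np.arctan2(R[1,1],R[0,1])))
E
```

```text
uv [254.63834423 183.11764706] [ 12  14  24  25 459]
button [0.56152705 0.04431268 0.1675    ]
in tool [1.21150414e-03 1.16612996e-04 1.51942714e-01]
nuts [0.53344837 0.17774286 0.214     ] 101.88377128100534 pusher 0.04764741880240955 tool y 101.15357047849503
```

Emit:
drive_tool --series '[[0,[0.001,0.0035,0.045],[0,0,0]],[0,[0.001,0.0035,0.085],[0,0,0]],[0,[0.001,0.0035,0.11],[0,0,0]],[0,[0.001,0.0035,0.118],[0,0,0]],[0,[0.001,0.0035,0.118],[0,0,0]]]'

```text
time: 2.65
tool_pos: [0.5611, 0.0487, 0.2029]
ee_rot: [3.141, 0.0, -2.944]
wrist_force: [0.4, -0.3, 0.4]
width: 0.0003
finger_force: 0.0
```

Emit:
drive_tool --series '[[0,[0,0,0.005],[0,0,0]],[0,[0,0,0.009],[0,0,0]],[0,[0,0,0.012],[0,0,0]],[0,[0,0,0.012],[0,0,0]]]'

```text
time: 3.15
tool_pos: [0.5617, 0.0479, 0.1909]
ee_rot: [-3.142, 0.001, -2.945]
wrist_force: [0.2, 0.1, 0.7]
width: 0.0007
finger_force: 0.0
```

Emit:
drive_tool --series '[[0,[0,0,0.002],[0,0,0]],[0,[0,0,0.003],[0,0,0]],[0,[0,0,0.003],[0,0,0]]]'

```text
time: 3.52
tool_pos: [0.5617, 0.0479, 0.1882]
ee_rot: [-3.141, 0.001, -2.944]
wrist_force: [-1.3, 0.0, 5.0]
width: 0.0003
finger_force: 2.6
```

Emit:
drive_tool --series '[[0,[0,0,0.001],[0,0,0]],[0,[0,0,0.0015],[0,0,0]],[0,[0,0,0.0015],[0,0,0]]]'

```text
time: 3.9
tool_pos: [0.5617, 0.0479, 0.1869]
ee_rot: [-3.141, 0.001, -2.944]
wrist_force: [-2.0, -0.7, 6.6]
width: 0.0009
finger_force: 2.9
```

Emit:
drive_tool --series '[[0,[0,0,0.001],[0,0,0]],[0,[0,0,0.0015],[0,0,0]],[0,[0,0,0.0015],[0,0,0]]]'

```text
time: 4.28
tool_pos: [0.5617, 0.0479, 0.1862]
ee_rot: [-3.141, 0.002, -2.944]
wrist_force: [-2.1, -0.5, 7.6]
width: 0.0002
finger_force: 4.0
```

Emit:
drive_tool --series '[[0,[0,0.003,0.0005],[0,0,0]],[0,[0,0.006,0.0005],[0,0,0]],[0,[0,0.01,0.0005],[0,0,0]],[0,[0,0.015,0.0005],[0,0,0]],[0,[0,0.02,0.0005],[0,0,0]]]'

```text
time: 4.9
tool_pos: [0.5581, 0.0659, 0.1862]
ee_rot: [-3.138, 0.002, -2.946]
wrist_force: [-3.0, -3.8, 9.2]
width: 0.0005
finger_force: 4.6
```

Emit:
drive_tool --series '[[0,[0,0.007,0],[0,0,0]],[0,[0,0.014,0],[0,0,0]],[0,[0,0.021,0],[0,0,0]],[0,[0,0.028,0],[0,0,0]],[0,[0,0.035,0],[0,0,0]]]'

```text
time: 5.52
tool_pos: [0.5511, 0.1004, 0.1862]
ee_rot: [-3.138, 0.002, -2.946]
wrist_force: [-2.5, -4.9, 10.1]
width: 0.0005
finger_force: 4.8
```

Emit:
drive_tool --series '[[0,[0,0.006,0],[0,0,0]],[0,[0,0.012,0],[0,0,0]],[0,[0,0.018,0],[0,0,0]],[0,[0,0.024,0],[0,0,0]],[0,[0,0.03,0],[0,0,0]]]'

```text
time: 6.15
tool_pos: [0.5451, 0.1298, 0.1862]
ee_rot: [-3.138, 0.001, -2.946]
wrist_force: [-3.4, -4.0, 9.2]
width: 0.0006
finger_force: 4.9
```

Emit:
drive_tool --series '[[0,[0,0.002,0],[0,0,0]],[0,[0,0.004,0],[0,0,0]],[0,[0,0.006,0],[0,0,0]],[0,[0,0.008,0],[0,0,0]]]'

```text
time: 6.65
tool_pos: [0.5435, 0.1377, 0.1862]
ee_rot: [-3.138, 0.001, -2.945]
wrist_force: [-3.3, -2.4, 9.9]
width: 0.0003
finger_force: 4.9
```

Emit:
drive_tool --series '[[0,[0,0.0015,0],[0,0,0]],[0,[0,0.003,0],[0,0,0]],[0,[0,0.0045,0],[0,0,0]]]'

```text
time: 7.02
tool_pos: [0.5427, 0.1415, 0.1862]
ee_rot: [-3.137, 0.001, -2.946]
wrist_force: [-2.2, -6.8, 9.8]
width: -0.0001
finger_force: 4.9
```

Emit:
drive_tool --series '[[0,[0,0.0015,0],[0,0,0]],[0,[0,0.003,0],[0,0,0]],[0,[0,0.003,0],[0,0,0]]]'

```text
time: 7.4
tool_pos: [0.543, 0.1441, 0.1862]
ee_rot: [-3.136, 0.003, -2.946]
wrist_force: [-1.1, -5.1, 8.7]
width: 0.0006
finger_force: 4.4
```

Emit:
drive_tool --series '[[0,[0,0.0015,0],[0,0,0]],[0,[0,0.003,0],[0,0,0]],[0,[0,0.003,0],[0,0,0]]]'

```text
time: 7.78
tool_pos: [0.5429, 0.1465, 0.1862]
ee_rot: [-3.135, 0.004, -2.946]
wrist_force: [1.1, -6.8, 7.8]
width: 0.0004
finger_force: 5.9
```

```bash
python3 - <<'E'
from h import *
im=imaging.snapshot("wrist"); c2=imaging.get_calibration("top"); t=imaging.snapshot("side")
np.save("pics/w2.npy",im)
A=cv2.resize(im[60:260,130:400,::-1],None,fx=2.9,fy=2.9); B=t
cv2.imwrite("pics/w2.png",A); cv2.imwrite("pics/s2.png",cv2.resize(t[170:300,200:330,::-1],None,fx=4.5,fy=4.5))
print(imaging.get_calibration("wrist"))
E
```

```text
{'intrinsics': array([[298.32628016,   0.        , 253.18571381],
       [  0.        , 298.32628016, 189.86328085],
       [  0.        ,   0.        ,   1.        ]]), 'k1': -0.060801319906052254, 'position': array([0.47287599, 0.13252789, 0.34007934]), 'rotation': array([-0.25007372,  0.00721708,  1.76518532])}
```

View pics/w2.png

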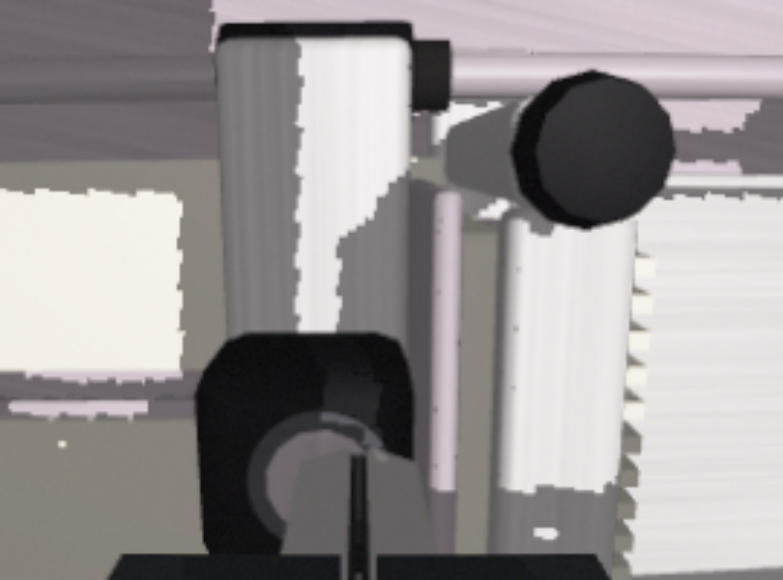

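View pics/s2.png

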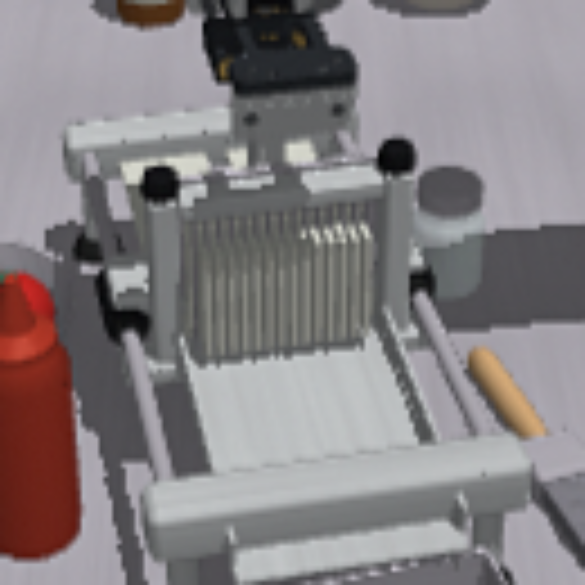

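The wrist crop shows the carriage touching the black stop collar at (430,75), so the pusher is home. The fingertip, near (360,500), still covers the button's front half. I'll push slightly more to be sure it is seated, then lift.

Emit:
drive_tool --series '[[0,[0,0.001,0],[0,0,0]],[0,[0,0.002,0],[0,0,0]],[0,[0,0.002,0],[0,0,0]]]'

```text
time: 8.25
tool_pos: [0.5429, 0.1465, 0.1863]
ee_rot: [-3.131, 0.004, -2.948]
wrist_force: [1.2, -12.1, 8.0]
width: -0.0001
finger_force: 9.3
```

Emit:
drive_tool --series '[[0,[0,0,-0.003],[0,0,0]],[0,[0,0,-0.007],[0,0,0]],[0,[0,0,-0.012],[0,0,0]],[0,[0,0,-0.018],[0,0,0]],[0,[0,-0.006,-0.03],[0,0,0]]]'

```text
time: 8.88
tool_pos: [0.5413, 0.1447, 0.2116]
ee_rot: [-3.142, -0.005, -2.945]
wrist_force: [0.1, -0.5, 0.9]
width: 0.0006
finger_force: 0.0
```

Emit:
drive_tool --series '[[0,[0,0,-0.03],[0,0,0]],[0,[0,0,-0.07],[0,0,0]],[0,[0,-0.04,-0.1],[0,0,0]],[0,[0,-0.08,-0.1],[0,0,0]],[0,[0,-0.08,-0.1],[0,0,0]]]'

```text
time: 9.5
tool_pos: [0.5583, 0.0652, 0.3144]
ee_rot: [3.142, 0.001, -2.948]
wrist_force: [0.5, -0.5, -0.6]
width: 0.0006
finger_force: 0.0
```

```bash
python3 - <<'E'
from h import *
o=robot.get_obs(); c=imaging.get_calibration("wrist"); im=imaging.snapshot("wrist"); print(o["tool_pos"],o["wrist_force"])
cv2.imwrite("pics/w3.png",cv2.resize(im[:,:,::-1],(800,600)))
E
```

```text
[0.55825975 0.0652284  0.31440638] [ 0.54398056 -0.52506317 -0.60234461]
```

View pics/w3.png

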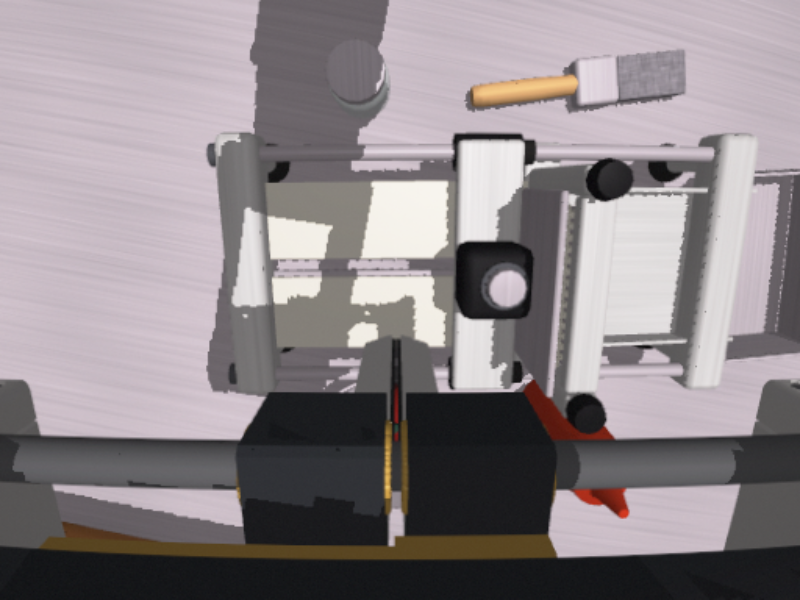

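The carriage sits against the collar (525,150). The button (505,288) stands up again with its side visible, nothing else has moved, and the arm is clear.

```bash
python3 -c "
from bench import robot; print(robot.close_job())"
```

```text
the job is handed in; nothing more can be done
None
```

The pusher was pushed home to its end stop with the button held down; the last picture shows it against the stop with the button up again and the arm clear, and the job is handed in (no verdict was returned).

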